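# Clip the loose gouges onto the carver's tool rail in size order

## Task

Clip the three loose gouges onto the spring-clip tool rail beside the one that is already there, so that the whole set lies in size order, the longest gouge at the end where the rail's stepped board is longest and the shortest where it is shortest. Press each one fully home in its clip by its brass neck, handle on the cork rest and blade pointing the same way as the gouge already clipped, and let go. Leave that gouge in its clip and do not disturb the stone, loupe, pot and burnishing stick lying about.

Things in the scene. Friction and masses are not known exactly. Their poses are not given: they have to be found in the camera images.
- gouge_a: Longest gouge, 170 mm, loose, about 85 g. Along its x: eight-sided wooden handle, 24 mm across flats, x = -92 to -14 mm; brass neck, 18 mm diameter, -14 to +14; brass collar, 24 mm diameter, +14 to +22; steel shank 8 mm thick, then a flat blade 16 mm wide, tip at +78. Origin on the axis at mid-neck: 12 mm above the bench as it lies, on a flat of the handle and the collar.
- gouge_b: Second-longest gouge, 148 mm long, built like gouge_a, handle from x = -14 to -82 mm, tip at x = +66 mm. It is already clipped home in clip_2 and stays there.
- gouge_c: Third gouge, 126 mm long, loose on the bench, about 60 g, built like gouge_a, handle from x = -14 to -72 mm, tip at x = +54 mm, blade 10 mm wide.
- gouge_d: Shortest gouge, 104 mm long, loose on the bench, about 48 g, built like gouge_a, handle from x = -14 to -62 mm, tip at x = +42 mm, blade 7 mm wide.
- tip_a (a point): Blade tip of gouge_a.
- tip_b (a point): Blade tip of gouge_b.
- tip_c (a point): Blade tip of gouge_c.
- tip_d (a point): Blade tip of gouge_d.
- rail: Tool rail fixed to the bench: pale stepped board 12 mm thick, 224 mm along its y, 186 mm wide at the +y end down to 120 mm at -y. On it, top 30 mm above the bench: a steel clip bar 20 mm wide at x = 0 and a cork-topped handle rest 12 mm wide at x = -52 mm; only the board between them. Origin on the bench under mid clip row. Tools lie along x, blades to +x, handles to -x.
- clip_1 (a point): Seat of the clip at the board's longest step (rail y = +84 mm): where a mid-neck lies when fully home, 42 mm above the bench; axes as the rail's. Clip: two spring-steel jaws 16 mm wide along x, flared lips 15 mm above the seat and 23 mm apart, gap narrowing to 12.6 mm. A neck pressed straight down meets the lips 12 mm above the seat and snaps in under about 9 N; 6 mm play each way along x.
- clip_2 (a point): Seat of the next clip, 56 mm from the first (rail y = +28 mm), like clip_1; holds gouge_b.
- clip_3 (a point): Seat of the third clip (rail y = -28 mm), empty at the start.
- clip_4 (a point): Seat of the clip at the shortest step (rail y = -84 mm), empty at the start.
- whetstone: Bystander: loose pale grey whetstone, 150 x 50 x 24 mm, long along its x; origin in the middle of its underside.
- loupe: Bystander: loose brass magnifying loupe lying flat, 152 mm long along its x, lens ring 64 mm across centred at x = +45 mm, handle to -x, 12 mm thick; origin on the underside where the handle meets the stem.
- pot: Bystander: loose lidded blue porcelain pot, 72 mm across, 71 mm high to the top of its knob; origin in the middle of its underside.
- burnisher: Bystander: loose walnut burnishing stick lying flat among the tools, 160 mm long along its x (from -90 to +70 mm), 16 mm wide, 12 mm high; origin on its underside.
Things that resemble listed ones, but are neither listed nor needed, are in the scene too. What is shaped like the gouge_a but blue or green is not meant.

How it is judged:
By the outcome, as a careful person would: the job done as asked, in the order asked, and still so for the second after the job is handed in, with the robot touching nothing.
It also fails if it takes over 70 s, if anything falls off the work surface, if the arm or the gripper's body presses on something with over 40 N, if the wrist force passes 120 N, or if a joint passes its speed limit or range.

## Robot

A 6-joint arm with a two-finger parallel gripper is mounted at the origin on the work surface. World frame = base frame: x ahead of the robot, y to its left, z up, the work surface at z = 0. Lengths are in mm, angles in degrees, forces in N, time in s.
With the tool pointing down it reaches from about 275 to 750 mm from the base axis. Payload 10.2 kg.
Tool frame: the origin (TCP) lies between the finger pads; the fingertips stand robot.tcp_to_tips ahead of it and the grasp point (between the pads) lies 11 mm behind it (robot.tcp_to_tips is the distance from the TCP to the fingertips, in mm); x points along the fingers, y is the direction in which the jaws open and shut, and the axes are right-handed (so a half turn about x gives the same grasp; the last joint's range is limited). The gripper opens to 88 mm and grips with 3 to 60 N. Pads are 18 mm wide; open, the fingers measure 123 mm over their backs; the gripper's body (75 mm by 187 mm) begins 45 mm behind the grasp point.
Start: joints at [56.643, 17.928, 85.812, -0, 76.261, -12.8], TCP at [184.367, 491.569, 246.72] pointing down, gripper open.
Joint ranges: [-168.41, 168.41], [-55.51, 124.54], [10.69, 146.95], [-70.63, 250.63], [1, 178], [-165.06, 165.06]. Speed limits (degrees/s): [136.94, 136.94, 172.46, 180, 180, 180].

## Interface

Orientations are given as [roll, pitch, yaw] about the fixed x, y, z axes, in that order (R = Rz(yaw) Ry(pitch) Rx(roll)).
In Python, from station import robot gives the robot as it stands. The module is installed in compiled form; this text tells all that it offers. Calls block until the motion is done:
- robot.move_to(position, orientation): joint-space move of the TCP to a pose.
- robot.movel(position, rot=None, vel=150, f_stop=None): straight line of the TCP; rot=None keeps the orientation; vel is the mean speed in mm/s. With f_stop (N) it stops when the force on the tool has changed by that much, and returns True; else False.
- robot.goto_joints(angles): joint-space move.
- robot.grip(opening, grip_force=None): opening from 0.0 (shut) to 1.0 (fully open); grip_force is the grip in N (None keeps the last); returns when the fingers have stopped.
- robot.hold(seconds).
- robot.ik(position, orientation): joint angles nearest the present ones, or None.
- robot.sense(): the state.
- robot.grab_frame(name): name is "scene" or "top"; returns the picture (480x640x3 uint8, blue, green, red); there is no depth.
- robot.camera_model(name): a dict with "fx", "fy", "cx", "cy" (pixels), "D" ([k1, k2, p1, p2, k3] as OpenCV has them; the pictures are not rectified), "R" (3x3) and "t" (3): a world point X has camera coordinates R X + t. Camera axes: x right, y down, z forward; pixel columns grow to the right and rows downward; lengths in mm; the calibration is good to about 2 mm. A picture is of the moment at which its call begins. camera_model takes no time and is no camera call.
A pose or a line that the arm cannot do raises robot.MotionError and nothing moves.
- robot.close_job(): hands the job in, once; it reports no verdict.
Trained networks look in the newest picture that a camera, given by its name, has taken for a name from the list of things; names that differ only in an ending like _2 or _b are one class to them, and where a whole thing is asked for, a point or a joint stands for the part that bears it (a point fixed in the world has none). Each returns a list of dicts, best first, with "conf" (0 to 1); they miss things now and then, are a little off and sometimes report something else, mostly with a low value. They report only what shows in the picture. A call takes as long as a camera call. They do not tell look-alikes from the thing itself.
- robot.recognise(camera, query): "pixel" ([column, row] in pixels, amid what is visible of it).
- robot.cut_out(camera, query): "region" (480x640 bool, what is visible of it) and "pixel" ([column, row] in pixels, amid what is visible of it).
The state is a dict: "time": time; "qpos": joint angles; "qvel": joint speeds; "joint_torque": joint torques, N m; "ee_pos": TCP position; "eef_rot": TCP orientation; "force": force on the tool from outside, world axes, zero at the start; "ft_torque": the same for the moment, N m; "finger_gap": opening from 0.0 (shut) to 1.0 (fully open).
Only numpy, scipy, OpenCV 4.12 (cv2) and the standard library are available. Lean on these libraries where they do the work, as an engineer would, in place of code of your own. Each camera call takes 0.05 s, during which the arm holds its last target.

## Working session

There is one attempt and no reset: what is moved stays moved. The work goes in short steps, each a Python script; the robot and the scene stay as the last script left them, time stands still between calls to the robot, and variables do not carry over. Pictures are saved under pics/ and viewed, and the job is handed in when it is done.

```bash
mkdir -p pics; ls; python3 - <<'E'
from station import robot
import cv2,numpy as np
for n in ("scene","top"):
    im=robot.grab_frame(n); cv2.imwrite(f"pics/{n}0.png",im)
    m=robot.camera_model(n); print(n,{k:np.round(np.array(v),4).tolist() for k,v in m.items()})
    print(n,'cam pos',-np.array(m['R']).T@np.array(m['t']))
s=robot.sense(); print(s); print(robot.tcp_to_tips)
E
```

```text
pics
scene {'fx': 524.766, 'fy': 524.766, 'cx': 328.2718, 'cy': 240.9534, 'D': [-0.0397, 0.0, 0.0, 0.0, 0.0], 'R': [[-0.1025, 0.9947, 0.0081], [0.8245, 0.0895, -0.5587], [-0.5565, -0.0506, -0.8293]], 't': [106.3546, -428.6453, 1537.1161]}
scene cam pos [1219.6902817    10.42505707 1034.41818529]
top {'fx': 594.2893, 'fy': 594.2893, 'cx': 327.1454, 'cy': 247.7868, 'D': [-0.0225, 0.0, 0.0, 0.0, 0.0], 'R': [[0.0021, -1.0, -0.0016], [-0.9985, -0.002, -0.0544], [0.0544, 0.0017, -0.9985]], 't': [-45.295, 533.369, 1205.9405]}
top cam pos [ 467.09729947  -46.29288668 1233.08706082]
{'time': 0.1, 'qpos': array([ 5.66426429e+01,  1.79555438e+01,  8.58482478e+01,  1.01344600e-03,
        7.62601816e+01, -1.27989738e+01]), 'qvel': array([-0.02684537,  0.03258397, -0.10866464,  0.00852353,  0.07238726,
        0.00990187]), 'joint_torque': array([ 2.52421385e-03, -4.02814543e+01, -2.52647460e+01,  6.95403200e-02,
        3.41895979e-02, -5.56943496e-05]), 'ee_pos': array([184.2466533 , 491.39391967, 246.23374776]), 'eef_rot': array([-103.68035441,   89.93601927, -124.23897902]), 'force': array([-0.48588979, -0.32434889, -0.57010013]), 'ft_torque': array([-0.04543816, -0.04108517, -0.01360728]), 'finger_gap': 0.998162704691336}
8.0
```

View pics/scene0.png

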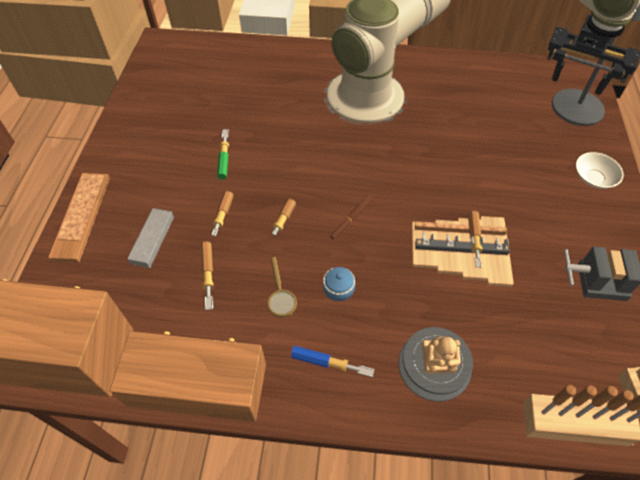

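View pics/top0.png

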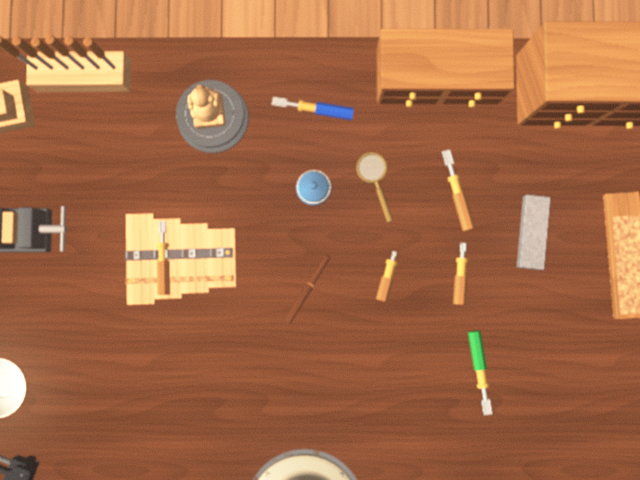

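```bash
cat > h.py <<'E'
import cv2,numpy as np
from station import robot
CM={n:robot.camera_model(n) for n in("scene","top")}
def K(m): return np.array([[m['fx'],0,m['cx']],[0,m['fy'],m['cy']],[0,0,1.]])
def proj(n,P):
    m=CM[n]; r,_=cv2.Rodrigues(np.array(m['R'],float))
    return cv2.projectPoints(np.atleast_2d(np.array(P,float)),r,np.array(m['t'],float),K(m),np.array(m['D'],float))[0][:,0]
def ray(n,px):
    m=CM[n]; u=cv2.undistortPoints(np.array(px,float).reshape(-1,1,2),K(m),np.array(m['D'],float))[:,0]
    R=np.array(m['R']);c=-R.T@np.array(m['t']); d=np.c_[u,np.ones(len(u))]@R
    return c,d/np.linalg.norm(d,axis=1,keepdims=True)
def onz(n,px,z):
    c,d=ray(n,px); return c+d*((z-c[2])/d[:,2])[:,None]
def tri(p1,p2):
    c1,d1=ray("top",p1);c2,d2=ray("scene",p2);out=[];g=[]
    for a,b in zip(d1,d2):
        s=np.linalg.lstsq(np.c_[a,-b],c2-c1,rcond=None)[0]
        x,y=c1+s[0]*a,c2+s[1]*b; out.append((x+y)/2);g.append(np.linalg.norm(x-y))
    return np.array(out),np.array(g)
E
python3 - <<'E'
from h import *
import pickle
D={}
for n in("top","scene"):
    robot.grab_frame(n)
    for q in("gouge_a","rail","clip_1","tip_a"):
        r=robot.cut_out(n,q) if q in("gouge_a","rail") else robot.recognise(n,q)
        D[n,q]=r
        for k in r: print(n,q,round(k['conf'],2),np.round(k['pixel'],1),k['region'].sum() if 'region' in k else '')
pickle.dump(D,open('d.pkl','wb'))
a=cv2.imread('pics/top0.png'); cv2.imwrite('pics/rail_top.png',cv2.resize(a[200:320,110:250],None,fx=5.5,fy=5,interpolation=cv2.INTER_CUBIC))
a=cv2.imread('pics/scene0.png'); cv2.imwrite('pics/rail_sc.png',cv2.resize(a[200:300,400:530],None,fx=6,fy=6,interpolation=cv2.INTER_CUBIC))
E
```

```text
top gouge_a 0.94 [482.2 366.7] 901
top gouge_a 0.92 [159.3 264.5] 709
top gouge_a 0.82 [321.5 106.6] 779
top gouge_a 0.68 [456.6 196.2] 856
top gouge_a 0.65 [387.7 281.8] 478
top gouge_a 0.57 [461.9 280.4] 562
top rail 0.71 [388.8 283.6] 493
top clip_1 0.73 [173.  259.4] 
top tip_a 0.98 [479.8 365.1] 
top tip_a 0.95 [458.  197.7] 
top tip_a 0.94 [166.  266.2] 
top tip_a 0.94 [462.6 280.9] 
top tip_a 0.68 [392.4 284.1] 
scene gouge_a 0.98 [322.  358.5] 834
scene gouge_a 0.92 [223.1 210.7] 390
scene gouge_a 0.86 [476.4 233.7] 483
scene gouge_a 0.75 [283.6 210.3] 342
scene gouge_a 0.56 [223.7 158.2] 306
scene rail 0.64 [461.9 249.7] 5042
scene clip_1 0.79 [465.4 249. ] 
scene tip_a 0.92 [222.6 208.4] 
scene tip_a 0.87 [220.2 157.9] 
scene tip_a 0.68 [205.7 269.8] 
scene tip_a 0.6 [474.1 235.2] 
scene tip_a 0.6 [324.2 357.9] 
scene tip_a 0.52 [286.  213.1]
```

View pics/rail_top.png

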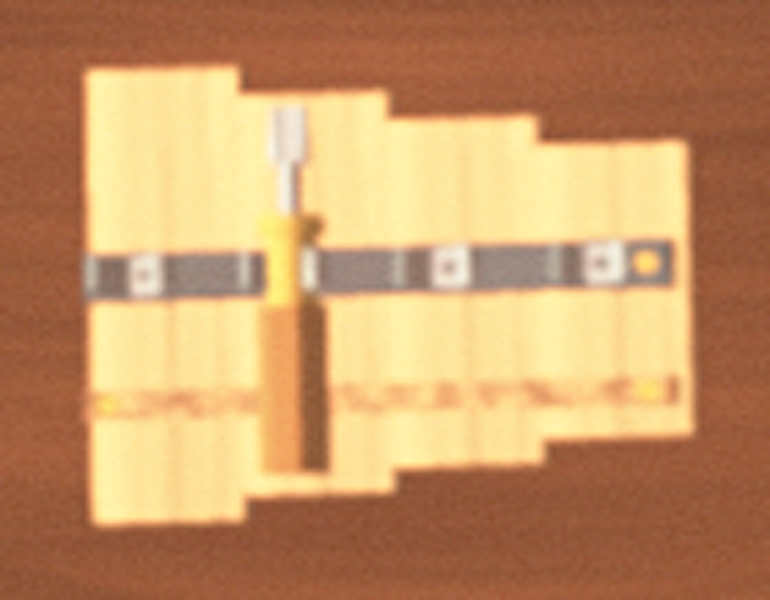

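View pics/rail_sc.png

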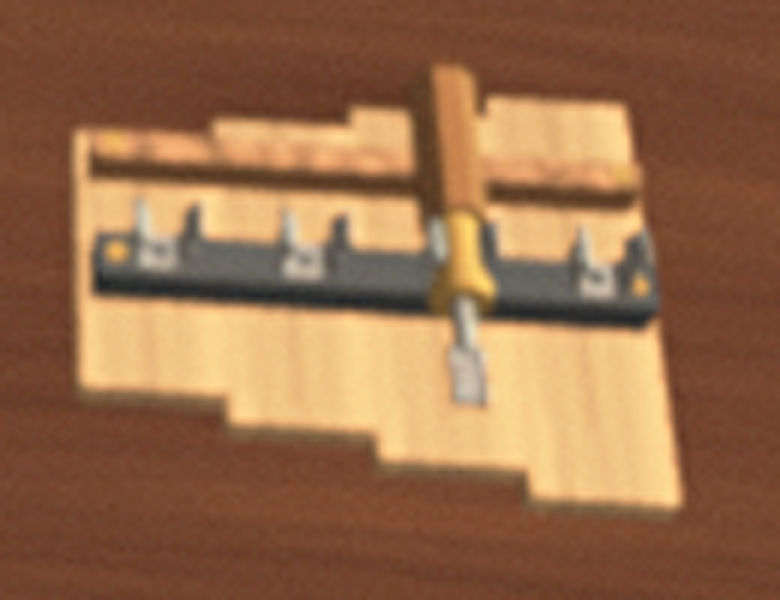

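```bash
python3 - <<'E'
from h import *
f=lambda L:[((x+.5)/5.5-.5+110,(y+.5)/5-.5+200) for x,y in L]
g=lambda L:[((x+.5)/6-.5+400,(y+.5)/6-.5+200) for x,y in L]
np.set_printoptions(suppress=True,precision=1)
T=f([(147,274),(449,267),(603,261)]);S=g([(598,277),(303,257),(160,249)])
P,gap=tri(T,S);print('screws tri\n',P,gap)
print('top z31\n',onz("top",T,31));print('scene z31\n',onz("scene",S,31))
C=f([(86,70),(93,522),(691,436),(687,142)]);c=onz("top",C,12);print('corners top z12\n',c)
C2=g([(682,511),(627,103),(75,130),(80,393)])
P,gap=tri(C,C2);print('tri\n',P,gap);print('scene z12\n',onz("scene",C2,12))
for i in range(4): print(np.linalg.norm(c[i]-c[(i+1)%4]))
# steps edges
E
```

```text
screws tri
 [[518.3 342.5  32.7]
 [521.3 230.   33.1]
 [523.9 174.1  33.3]] [0.2 1.8 0. ]
top z31
 [[518.3 343.2  31. ]
 [521.4 231.4  31. ]
 [524.  174.5  31. ]]
scene z31
 [[517.1 343.   31. ]
 [520.1 229.5  31. ]
 [522.3 174.5  31. ]]
corners top z12
 [[603.7 374.1  12. ]
 [417.1 367.7  12. ]
 [453.  144.3  12. ]
 [574.1 147.   12. ]]
tri
 [[604.1 374.8   7.9]
 [417.2 367.4  13.1]
 [453.  144.2   9.9]
 [574.7 148.    5.3]] [1.4 0.2 0.8 0.1]
scene z12
 [[606.7 372.6  12. ]
 [416.3 367.9  12. ]
 [454.7 143.5  12. ]
 [578.9 147.1  12. ]]
186.6336721964101
226.27823466418698
121.09298785448192
228.99158291942322
```

```bash
python3 - <<'E'
import cv2,numpy as np
t=cv2.imread('pics/top0.png');s=cv2.imread('pics/scene0.png')
def cr(a,x,y,w=50,h=96): return cv2.resize(a[y:y+h,x:x+w],None,fx=5.2,fy=5.2,interpolation=cv2.INTER_CUBIC)
cv2.imwrite('pics/gt.png',np.hstack([cr(t,430,142),cr(t,437,230),cr(t,363,235)]))
cv2.imwrite('pics/gs.png',np.hstack([cr(s,184,228),cr(s,198,175),cr(s,258,175)]))
E
```

```text
(no output)
```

View pics/gt.png

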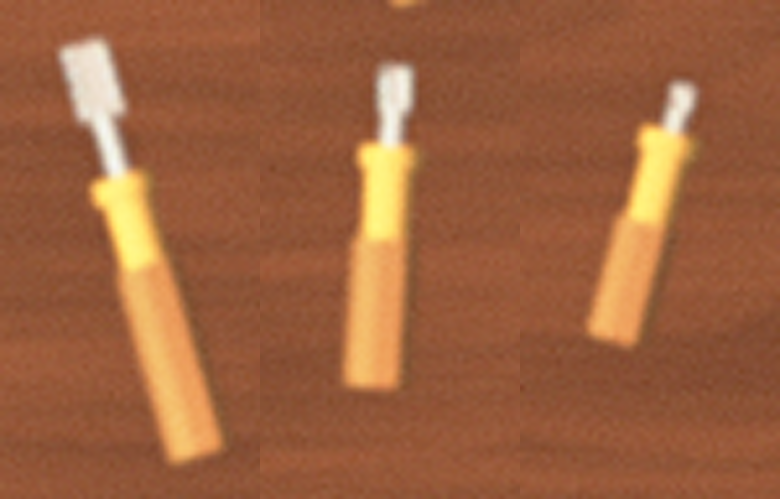

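View pics/gs.png

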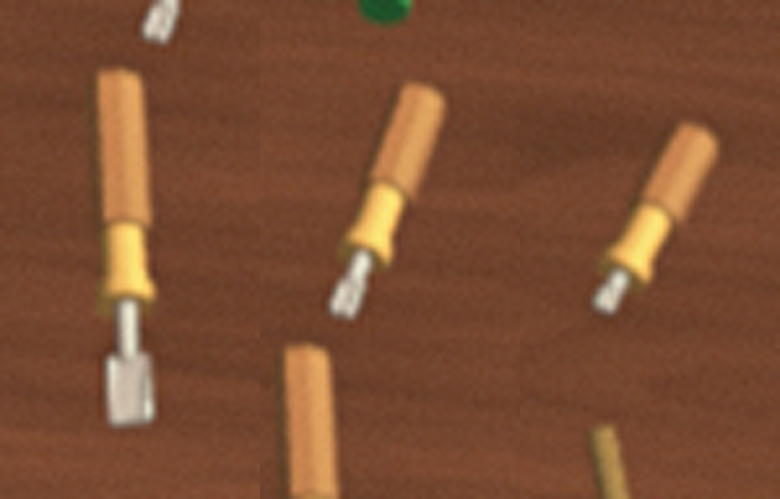

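```bash
python3 - <<'E'
from h import *
from scipy.optimize import least_squares
np.set_printoptions(suppress=True,precision=1)
L=dict(a=(78,-92),c=(54,-72),d=(42,-62))
T=dict(a=(430,142,0,[(83,44),(118,176),(140,267),(195,456)]),c=(437,230,260,[(395,67),(388,148),(381,240),(372,387)]),d=(363,235,520,[(686,85),(666,132),(645,218),(612,340)]))
S=dict(a=(184,228,0,[(131,424),(127,298),(126,222),(121,72)]),c=(198,175,260,[(345,314),(368,254),(391,188),(426,88)]),d=(258,175,520,[(604,307),(623,270),(656,208),(698,128)]))
def px(e):
    x,y,o,l=e; return np.array([((u-o+.5)/5.2-.5+x,(v+.5)/5.2-.5+y) for u,v in l])
for k in "acd":
    t,s=px(T[k]),px(S[k])
    P,g=tri(t,s); print(k,'tri',P.tolist().__repr__() if 0 else '\n',P,g)
    xs=np.array([L[k][0],22,-14,L[k][1]])
    for nm,use in (("top",["top"]),("scene",["scene"]),("both",["top","scene"])):
        def res(p):
            c,sn=np.cos(p[2]),np.sin(p[2])
            r=[]
            for n in use:
                zz={'top':[12,12,20,18],'scene':[12,16,20,20]}[n]
                Q=np.c_[p[0]+xs*c,p[1]+xs*sn,zz]
                r.append((proj(n,Q)-(t if n=="top" else s)).ravel())
            return np.concatenate(r)
        v=onz("top",t,12); q=least_squares(res,[v[1:3,0].mean(),v[1:3,1].mean(),np.arctan2(*(v[0]-v[3])[[1,0]])],loss='soft_l1')
        print(k,nm,q.x[:2],np.degrees(q.x[2]),'rms px',np.sqrt((res(q.x)**2).mean()))
E
```

```text
a tri 
 [[ 737.8 -290.5   11. ]
 [ 683.3 -302.9   18.7]
 [ 646.9 -311.3   19.4]
 [ 571.7 -331.4   21.2]] [0.6 1.7 2.3 1.4]
a top [ 661.5 -308.4] 13.951023368147743 rms px 0.48263085908916903
a scene [ 661.1 -309.6] 13.978879632439204 rms px 0.2979418567792785
a both [ 661.4 -309. ] 13.961544967936174 rms px 0.4524719515507144
c tri 
 [[ 545.2 -323.3   10.8]
 [ 512.9 -319.5   13.7]
 [ 476.6 -315.8   16.9]
 [ 419.1 -310.7   21.4]] [0.3 0.5 0.1 0.2]
c top [ 490.9 -317.8] -5.358480588651476 rms px 0.27537386777988393
c scene [ 491.9 -317. ] -5.375634120212536 rms px 0.3372172975775161
c both [ 491.2 -317.5] -5.3637555155143595 rms px 0.349829261397475
d tri 
 [[ 527.3 -182.6   12.8]
 [ 508.7 -175.4   16.8]
 [ 474.7 -165.8   20.5]
 [ 427.1 -152.7   22.2]] [0.3 2.  0.4 0.7]
d top [ 487.3 -169.9] -16.249318507793518 rms px 0.3713833375651779
d scene [ 486.6 -170.5] -16.207152185731715 rms px 0.2551574173598501
d both [ 487.1 -170.1] -16.284474791687177 rms px 0.34766332276273293
```

```bash
cat >> h.py <<'E'
scr=np.array([[518.0,342.9],[521.0,230.3],[523.4,174.3]]);ys=np.array([84,-28,-84.])
from scipy.optimize import least_squares
def railfit():
    f=lambda p:np.r_[p[0]-np.sin(p[2])*ys-scr[:,0],p[1]+np.cos(p[2])*ys-scr[:,1]]
    q=least_squares(f,[520,260,0]); return q.x,f(q.x)
RX,RY,RYAW=railfit()[0]
def rail(x,y): return np.array([RX+x*np.cos(RYAW)-y*np.sin(RYAW),RY+x*np.sin(RYAW)+y*np.cos(RYAW)])
CLY={'a':84,'b':28,'c':-28,'d':-84}
G={'a':(661.3,-309.0,13.96),'c':(491.3,-317.4,-5.36),'d':(487.0,-170.2,-16.26)}
def along(k,d):
    x,y,w=G[k];w=np.radians(w);return np.array([x+d*np.cos(w),y+d*np.sin(w)])
GO=-22.
E
python3 - <<'E'
from h import *
np.set_printoptions(suppress=True,precision=2)
print(railfit(),np.degrees(RYAW))
b=[[*rail(x,28),42] for x in(66,22,-14,-82)]
for n,(x0,y0,fx,fy) in {"top":(110,200,5.5,5),"scene":(400,200,6,6)}.items():
    p=proj(n,b); print(n,(p+.5-[x0,y0])*[fx,fy]-.5)
for k in 'acd':
    r=rail(GO,CLY[k])
    for add in(0,180,-180):
        q1=robot.ik([*along(k,GO),10.5],[0,90,G[k][2]+add]); q2=robot.ik([*r,41],[0,90,np.degrees(RYAW)+add])
        print(k,add,along(k,GO),r,q1,q2)
E
```

```text
(array([520.51, 258.5 ,   0.03]), array([-0.12,  0.38, -0.27, -0.45,  0.21,  0.24])) 1.7903653211190107
top [[289.21 106.5 ]
 [290.85 215.33]
 [292.24 304.71]
 [294.98 474.3 ]]
scene [[473.32 400.99]
 [463.13 301.6 ]
 [455.05 223.27]
 [440.38  82.2 ]]
a 0 [ 639.95 -314.31] [495.89 341.77] [ -35.55   54.97   59.96    0.     65.08 -139.51] [ 23.44  40.28  83.85  -0.    55.88 -68.35]
a 180 [ 639.95 -314.31] [495.89 341.77] [-35.55  54.97  59.96  -0.    65.08  40.49] [ 23.44  40.28  83.85   0.    55.88 111.65]
a -180 [ 639.95 -314.31] [495.89 341.77] [-35.55  54.97  59.96  -0.    65.08  40.49] [ 23.44  40.28  83.85   0.    55.88 111.65]
c 0 [ 469.4  -315.34] [499.39 229.82] [ -45.76   39.42   91.52    0.     49.05 -130.4 ] [ 12.5   35.06  93.78  -0.    51.16 -79.29]
c 180 [ 469.4  -315.34] [499.39 229.82] [-45.76  39.42  91.52  -0.    49.05  49.6 ] [ 12.5   35.06  93.78  -0.    51.16 100.71]
c -180 [ 469.4  -315.34] [499.39 229.82] [-45.76  39.42  91.52  -0.    49.05  49.6 ] [ 12.5   35.06  93.78  -0.    51.16 100.71]
d 0 [ 465.88 -164.04] [501.14 173.85] [ -33.02   33.06  104.29   -0.     42.65 -106.76] [  6.47  33.21  97.25  -0.    49.54 -85.32]
d 180 [ 465.88 -164.04] [501.14 173.85] [-33.02  33.06 104.29  -0.    42.65  73.24] [ 6.47 33.21 97.25 -0.   49.54 94.68]
d -180 [ 465.88 -164.04] [501.14 173.85] [-33.02  33.06 104.29  -0.    42.65  73.24] [ 6.47 33.21 97.25 -0.   49.54 94.68]
```

```bash
cat >> h.py <<'E'
def st(tag):
    s=robot.sense(); print(tag,'t=%.2f'%s['time'],'p',np.round(s['ee_pos'],1),'F',np.round(s['force'],1),'T',np.round(s['ft_torque'],2),'gap %.1f'%(s['finger_gap']*88)); return s
def shot(tag):
    for n in("top","scene"): cv2.imwrite(f"pics/{tag}_{n}.png",robot.grab_frame(n))
def pick(k):
    o=[0,90,G[k][2]+180]; p=along(k,GO)
    robot.move_to([*p,110],o); robot.grip(.55)
    robot.movel([*p,30],vel=200); st('above')
    print('stop',robot.movel([*p,10.5],vel=60,f_stop=12)); st('down')
    robot.grip(0.0,45); st('gripped')
    robot.movel([*p,150],vel=200); st('lifted')
E
python3 - <<'E'
from h import *
pick('a'); shot('a1')
t=cv2.imread('pics/a1_top.png')[120:280,390:530];s=cv2.imread('pics/a1_scene.png')[170:330,150:290]
cv2.imwrite('pics/a1.png',cv2.resize(np.hstack([t,s]),None,fx=2.8,fy=2.8,interpolation=cv2.INTER_CUBIC))
E
```

```text
above t=5.14 p [ 640.4 -314.7   31.1] F [ 0.3 -0.3  1.2] T [-0.04  0.15  0.04] gap 48.3
stop False
down t=5.62 p [ 639.9 -314.3   10.3] F [ 0.2 -0.7  1. ] T [-0.01  0.12 -0.02] gap 48.3
gripped t=6.12 p [ 640.  -314.4   10.7] F [-1.  -0.4  1.3] T [-0.02  0.19 -0.01] gap 23.4
lifted t=6.97 p [ 639.5 -314.   148.4] F [ 0.2 -0.4 -1.1] T [-0.04  0.14  0.05] gap 23.0
```

View pics/a1.png

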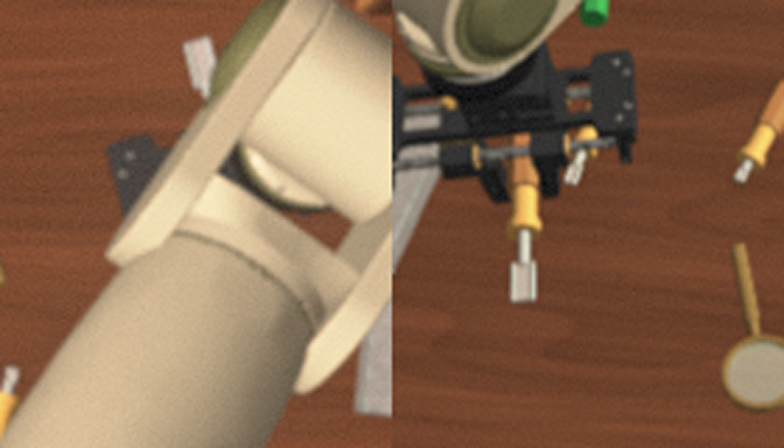

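```bash
cat >> h.py <<'E'
RO=[0,90,np.degrees(RYAW)+180]
def carry(k):
    p=rail(GO,CLY[k]); robot.move_to([*p,150],RO); robot.movel([*p,80],vel=150); st('hover')
def press(k):
    p=rail(GO,CLY[k]); robot.movel([*p,55],vel=80); st('lips')
    for z in (51,48,45,42.5,41,40.5):
        r=robot.movel([*p,z],vel=25,f_stop=28); st('z%.1f %s'%(z,r))
        if r: break
E
python3 - <<'E'
from h import *
carry('a'); shot('a2')
t=cv2.imread('pics/a2_top.png')[170:310,90:230];s=cv2.imread('pics/a2_scene.png')[170:310,400:540]
cv2.imwrite('pics/a2.png',cv2.resize(np.hstack([t,s]),None,fx=2.8,fy=2.8,interpolation=cv2.INTER_CUBIC))
p=proj('scene',[[*rail(x,84),81.5] for x in (78,22,-14)]);print((p-[400,170])*2.8+[392,0])
E
```

```text
hover t=10.07 p [496.4 341.8  80.8] F [ 1.8 -0.6 -0.9] T [ 0.02  0.13 -0.02] gap 23.5
[[698.76038588 261.28761683]
 [690.18938314 200.7993238 ]
 [684.88459906 163.60510984]]
```

View pics/a2.png

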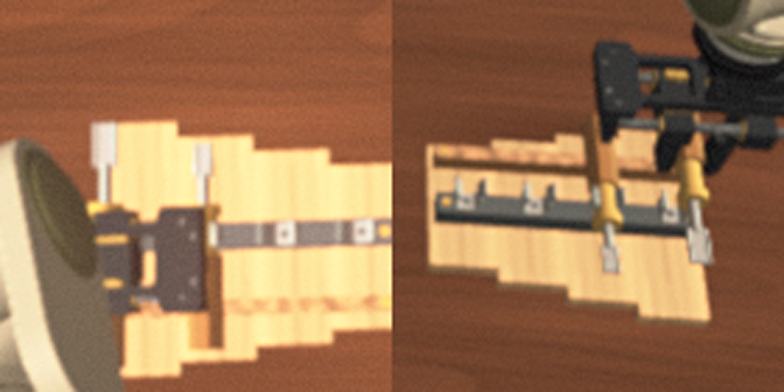

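```bash
python3 - <<'E'
from h import *
s=cv2.imread('pics/a2_scene.png'); x0,y0,f=470,200,10
c=cv2.resize(s[y0:y0+60,x0:x0+70],None,fx=f,fy=f,interpolation=cv2.INTER_CUBIC)
def ln(z,y,col):
    p=(proj('scene',[[*rail(x,y),z] for x in (78,22,14,-14)])-[x0,y0]+.5)*f
    for q in p: cv2.circle(c,tuple(int(v) for v in q),4,col,-1)
ln(81.5,84,(0,0,255)); ln(42,28,(255,0,0))
for dx in (0,): 
    q=(proj('scene',[[*rail(0,84),31]])[0]-[x0,y0]+.5)*f; cv2.circle(c,tuple(int(v) for v in q),4,(0,255,0),-1)
cv2.imwrite('pics/a2z.png',c)
E
```

```text
(no output)
```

View pics/a2z.png

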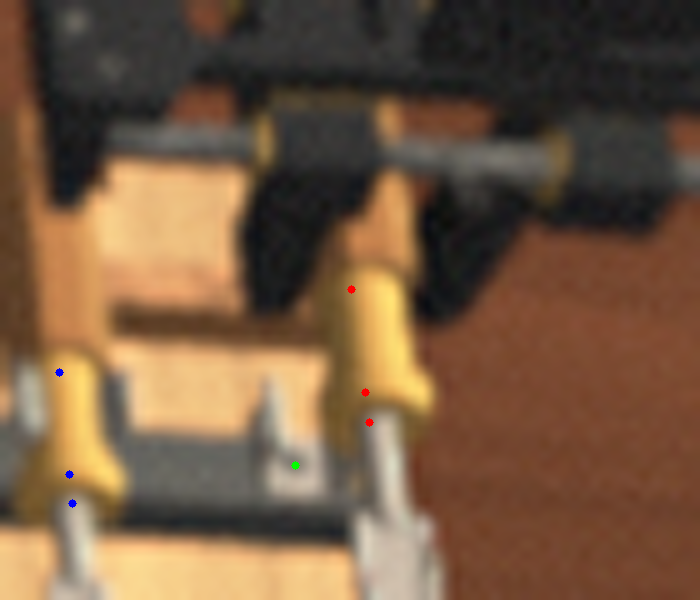

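```bash
python3 - <<'E'
from h import *
for n,(x0,y0,w,h,f) in {'scene':(462,190,70,85,7),'top':(105,200,70,85,7)}.items():
    s=cv2.imread(f'pics/a2_{n}.png')
    c=cv2.resize(s[y0:y0+h,x0:x0+w],None,fx=f,fy=f,interpolation=cv2.INTER_CUBIC)
    def ln(z,y,col):
        p=(proj(n,[[*rail(x,y),z+o] for x,o in ((78 if y>50 else 66,0),(22,0),(22,12),(14,0),(-14,0),(-14,12))])-[x0,y0]+.5)*f
        for q in p: cv2.circle(c,tuple(int(v) for v in q),2,col,-1)
    ln(81.5,84,(0,0,255)); ln(42,28,(255,0,0))
    cv2.imwrite(f'pics/a2z_{n}.png',c)
a=cv2.imread('pics/a2z_scene.png');b=cv2.imread('pics/a2z_top.png')
cv2.imwrite('pics/a2zz.png',cv2.resize(np.hstack([a,b]),None,fx=.8,fy=.8))
E
```

```text
(no output)
```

View pics/a2zz.png

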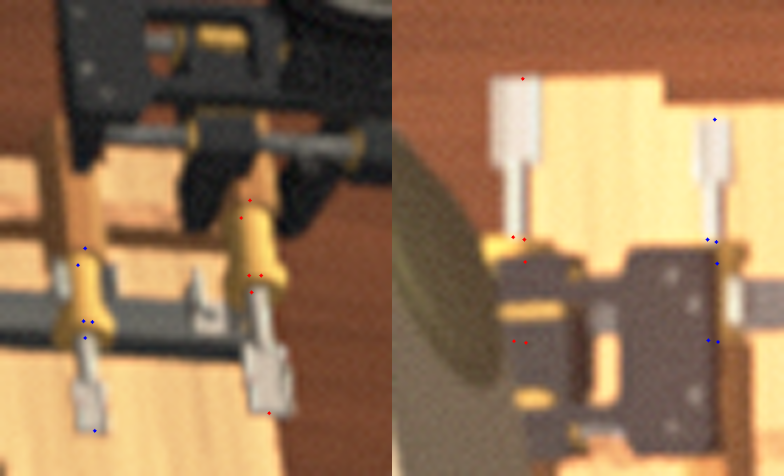

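```bash
cat >> h.py <<'E'
def view(tag,yl,zax,tipx,dy=0,near=1):
    shot(tag); out=[]
    for n in('scene','top'):
        C=proj(n,[[*rail(0,yl),45]])[0]; x0,y0=int(C[0])-35,int(C[1])-42; f=6
        s=cv2.imread(f'pics/{tag}_{n}.png'); c=cv2.resize(s[y0:y0+85,x0:x0+70],None,fx=f,fy=f,interpolation=cv2.INTER_CUBIC)
        P=(proj(n,[[*rail(x,yl),zax+o] for x,o in((tipx,0),(22,0),(14,12),(-14,9))])-[x0,y0]+.5)*f
        for q in P: cv2.circle(c,tuple(int(v) for v in q),2,(0,0,255),-1)
        out.append(c)
    c=np.hstack(out); cv2.imwrite(f'pics/{tag}.png',c[:600,:800] if 0 else cv2.resize(c,None,fx=.9,fy=.9))
E
python3 - <<'E'
from h import *
p=rail(GO,84-2.8); robot.movel([*p,57],vel=80); st('low'); view('a3',84,58.5,78)
E
```

```text
low t=10.62 p [495.9 339.   56.9] F [-0.9  0.1 -0.8] T [ 0.02  0.16 -0.04] gap 23.2
```

View pics/a3.png

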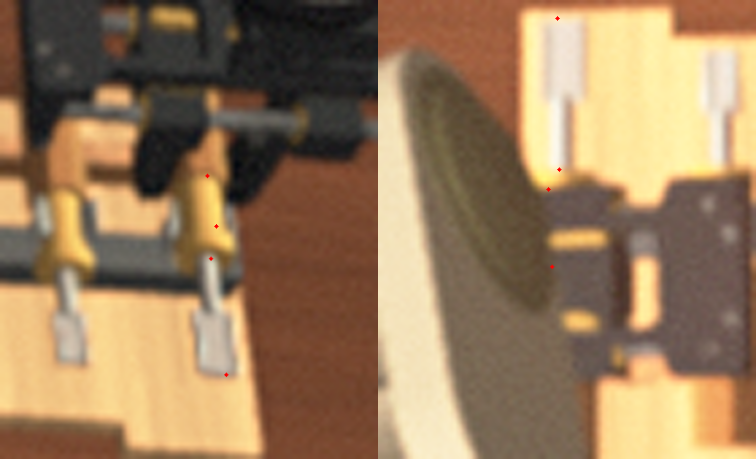

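```bash
cat >> h.py <<'E'
def press(k,dy=-2.8,dx=0,zs=(53,50,47,44.5,42.5,41,40.3)):
    p=rail(GO+dx,CLY[k]+dy)
    for z in zs:
        r=robot.movel([*p,z],vel=40,f_stop=28); st('z%.1f %s'%(z,r))
        if r: break
E
python3 - <<'E'
from h import *
press('a'); view('a4',84,42,78)
E
```

```text
z53.0 False t=10.97 p [496.2 339.6  53.4] F [-0.5  4.2  2.7] T [0.71 0.02 0.11] gap 23.1
z50.0 False t=11.22 p [496.6 339.3  50.6] F [1.  4.4 3.3] T [ 0.6  -0.16  0.13] gap 23.3
z47.0 False t=11.47 p [496.2 339.2  46.9] F [1.3 4.7 0.6] T [ 0.78 -0.27  0.16] gap 23.3
z44.5 False t=11.72 p [495.1 339.   43.2] F [ 0.7  6.2 -6.2] T [0.97 0.07 0.15] gap 23.2
z42.5 False t=11.97 p [495.  339.3  41.3] F [ 0.3  7.8 -3.6] T [1.15 0.21 0.17] gap 23.3
z41.0 False t=12.22 p [495.3 339.5  40.7] F [-1.   7.9  2.7] T [1.06 0.41 0.19] gap 23.5
z40.3 False t=12.47 p [495.3 339.5  40.6] F [-2.7  5.   7.9] T [0.87 0.79 0.23] gap 23.1
```

View pics/a4.png

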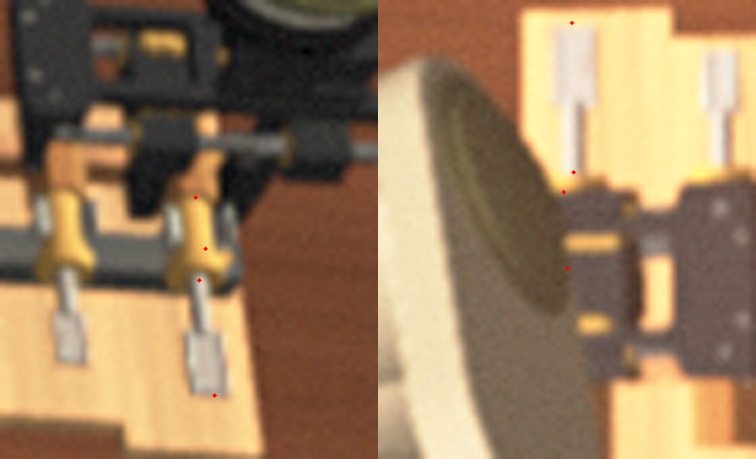

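```bash
cat >> h.py <<'E'
def release(k,dy=-2.8,dx=0):
    p=rail(GO+dx,CLY[k]+dy)
    robot.grip(.38); st('open'); robot.movel([*p,110],vel=150); st('up')
E
python3 - <<'E'
from h import *
release('a')
robot.move_to([*along('c',GO),120],[0,90,G['c'][2]+180]); st('c above')
view('a5',84,42,78)
E
```

```text
open t=12.93 p [495.8 338.5  39.8] F [-0.4 -0.4 -0.3] T [-0.02  0.12  0.02] gap 33.4
up t=13.54 p [495.6 338.7 109.2] F [ 0.8 -1.1 -0.1] T [-0.    0.16  0.  ] gap 33.6
c above t=15.88 p [ 469.8 -314.7  120. ] F [0.4 0.4 0.2] T [-0.    0.15 -0.06] gap 33.1
```

View pics/a5.png

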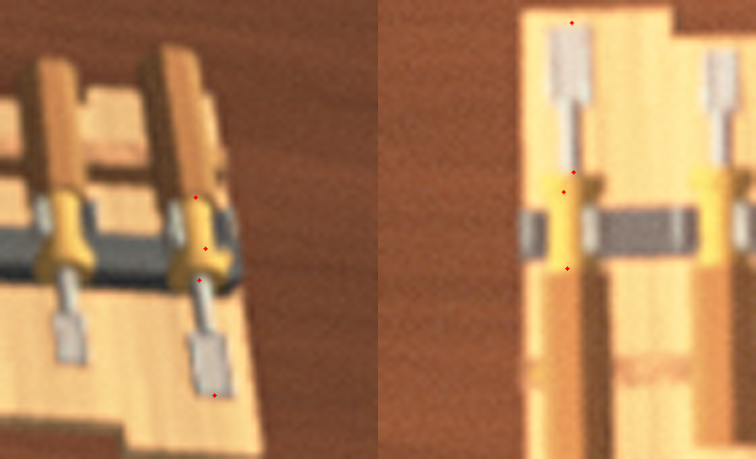

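```bash
python3 - <<'E'
from h import *
pick('c')
p=rail(GO,CLY['c']-1); robot.move_to([*p,150],RO); robot.movel([*p,57],vel=120); st('low'); view('c3',-28,58.5,54)
E
```

```text
above t=17.19 p [ 469.7 -315.7   30.8] F [-0.5 -0.1 -0.5] T [ 0.01  0.1  -0.02] gap 48.3
stop False
down t=17.67 p [ 469.4 -315.3   10.4] F [0.1 0.3 0.7] T [-0.    0.22 -0.01] gap 48.3
gripped t=18.17 p [ 469.5 -315.5   10.7] F [ 0.  -0.1  2.1] T [-0.09  0.21 -0.03] gap 23.4
lifted t=19.02 p [ 468.9 -314.9  148.7] F [-0.8 -0.2 -1.3] T [0.01 0.19 0.02] gap 23.3
low t=21.91 p [499.9 228.9  57.7] F [-0.9 -0.3 -0.9] T [0.01 0.13 0.  ] gap 23.4
```

View pics/c3.png

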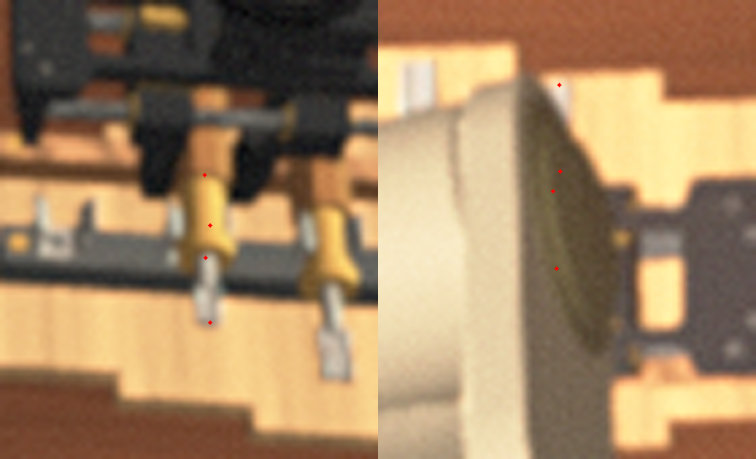

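```bash
python3 - <<'E'
from h import *
press('c',dy=-1); s=robot.sense()
if s['ee_pos'][2]<42: 
    release('c',dy=-1); robot.move_to([*along('d',GO),120],[0,90,G['d'][2]+180]); 
view('c5',-28,42,54)
E
```

```text
z53.0 False t=22.26 p [499.9 228.7  53.4] F [ 0.5 -1.9  2.8] T [-0.34 -0.02 -0.03] gap 23.2
z50.0 False t=22.51 p [500.1 228.8  50.5] F [ 2.1 -1.5  4.3] T [-0.32 -0.23 -0.01] gap 23.7
z47.0 False t=22.76 p [499.5 228.8  46.9] F [ 2.8 -1.2  0.3] T [-0.32 -0.29 -0.04] gap 23.3
z44.5 False t=23.01 p [498.5 228.6  43.4] F [ 0.7 -1.8 -6.1] T [-0.29  0.08 -0.08] gap 23.4
z42.5 False t=23.26 p [498.6 228.6  41.6] F [-0.2 -2.4 -9.2] T [-0.44  0.36 -0.06] gap 23.3
z41.0 False t=23.51 p [499.4 228.6  41.1] F [-1.5 -3.9 -5.4] T [-0.67  0.34 -0.08] gap 23.5
z40.3 False t=23.76 p [499.7 228.7  40.8] F [-0.6 -5.8 -1.1] T [-0.79  0.31 -0.05] gap 23.3
open t=24.12 p [499.7 229.1  40.6] F [-0.4 -0.   0.3] T [-0.02  0.2   0.03] gap 33.7
up t=24.73 p [499.  228.8 109.3] F [-0.4  0.   0. ] T [ 0.01  0.16 -0.01] gap 33.5
```

View pics/c5.png

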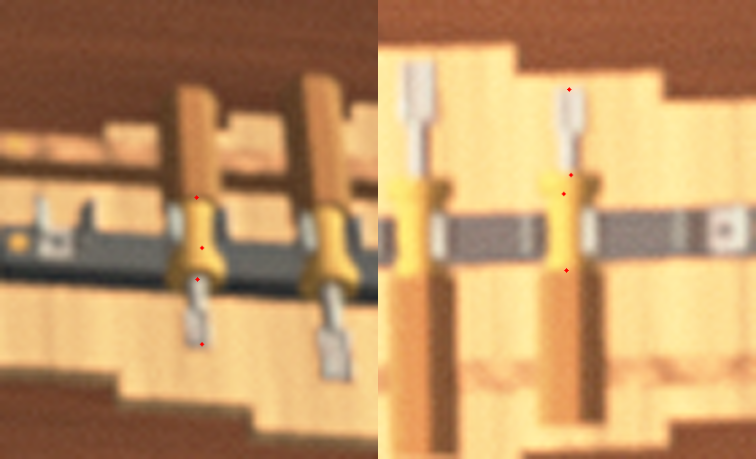

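```bash
python3 - <<'E'
from h import *
pick('d')
p=rail(GO,CLY['d']-1.4); robot.move_to([*p,150],RO); robot.movel([*p,57],vel=120); st('low'); view('d3',-84,58.5,42)
E
```

```text
above t=27.52 p [ 466.3 -164.3   30.7] F [-0.7  0.1 -0.6] T [ 0.01  0.11 -0.  ] gap 48.5
stop False
down t=27.99 p [ 465.8 -164.    10.4] F [0.1 0.  0.6] T [ 0.    0.17 -0.  ] gap 47.9
gripped t=28.49 p [ 466.  -164.1   10.7] F [-0.9  0.2  1.4] T [-0.01  0.23  0.02] gap 23.5
lifted t=29.34 p [ 465.4 -163.7  148.9] F [-0.6  0.   0.7] T [0.09 0.18 0.02] gap 23.3
low t=31.54 p [501.7 172.4  57.6] F [ 0.5 -0.9 -0.9] T [ 0.01  0.16 -0.  ] gap 23.3
```

View pics/d3.png

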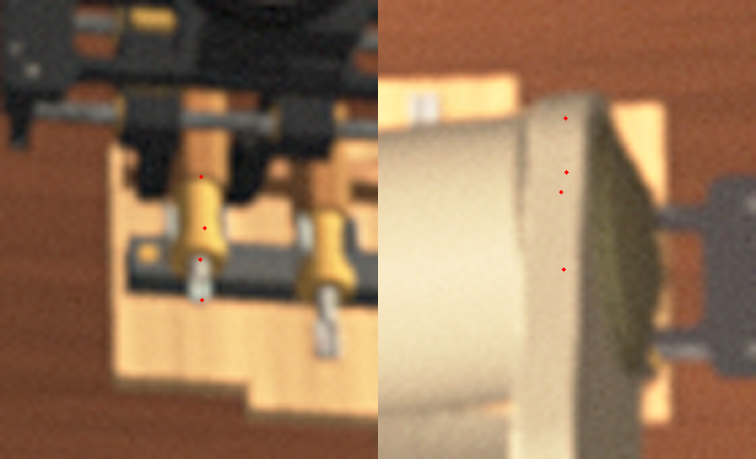

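```bash
python3 - <<'E'
from h import *
press('d',dy=-1.4); s=robot.sense()
if s['ee_pos'][2]<42: 
    release('d',dy=-1.4); robot.move_to([400,-60,250],RO)
view('d5',-84,42,42); st('')
s=cv2.imread('pics/d5_scene.png')[195:295,400:530];t=cv2.imread('pics/d5_top.png')[200:320,110:250]
cv2.imwrite('pics/all.png',np.vstack([cv2.resize(s,(390,300),interpolation=cv2.INTER_CUBIC),cv2.resize(t,(390,300),interpolation=cv2.INTER_CUBIC)]))
cv2.imwrite('pics/alls.png',cv2.resize(s,(780,600),interpolation=cv2.INTER_CUBIC))
E
```

```text
z53.0 False t=31.89 p [501.6 172.5  53.4] F [1.3 0.9 2.8] T [ 0.   -0.02  0.03] gap 23.2
z50.0 False t=32.14 p [501.8 172.5  50.4] F [1.5 0.1 4.5] T [-0.02 -0.19  0.01] gap 23.1
z47.0 False t=32.39 p [501.2 172.5  46.9] F [3.3 1.3 0.2] T [ 0.06 -0.37  0.05] gap 23.2
z44.5 False t=32.64 p [500.3 172.4  43.5] F [ 2.8  0.8 -6.7] T [0.04 0.1  0.05] gap 23.1
z42.5 False t=32.89 p [500.3 172.4  41.7] F [-0.3  0.2 -9. ] T [0.13 0.37 0.1 ] gap 23.4
z41.0 False t=33.14 p [501.  172.5  41. ] F [-1.1  0.7 -4.5] T [0.08 0.46 0.04] gap 23.4
z40.3 False t=33.39 p [501.4 172.5  40.7] F [-1.5  1.  -0.8] T [0.08 0.37 0.01] gap 23.1
open t=33.75 p [501.5 172.4  40.5] F [0.2 0.1 0.2] T [ 0.02  0.16 -0.  ] gap 33.5
up t=34.37 p [500.8 172.4 109.4] F [-0.1  0.4  0. ] T [-0.01  0.14 -0.02] gap 33.6
 t=35.58 p [400.2 -59.3 249.3] F [ 0.1  0.6 -0.2] T [-0.03  0.15  0.04] gap 33.6
```

View pics/d5.png

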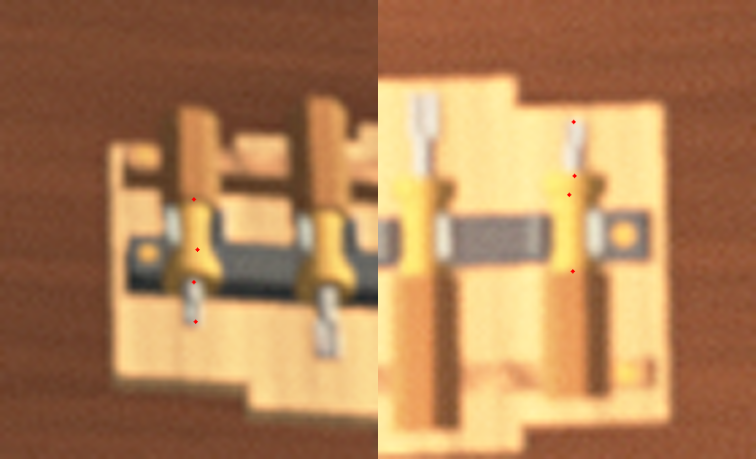

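View pics/alls.png

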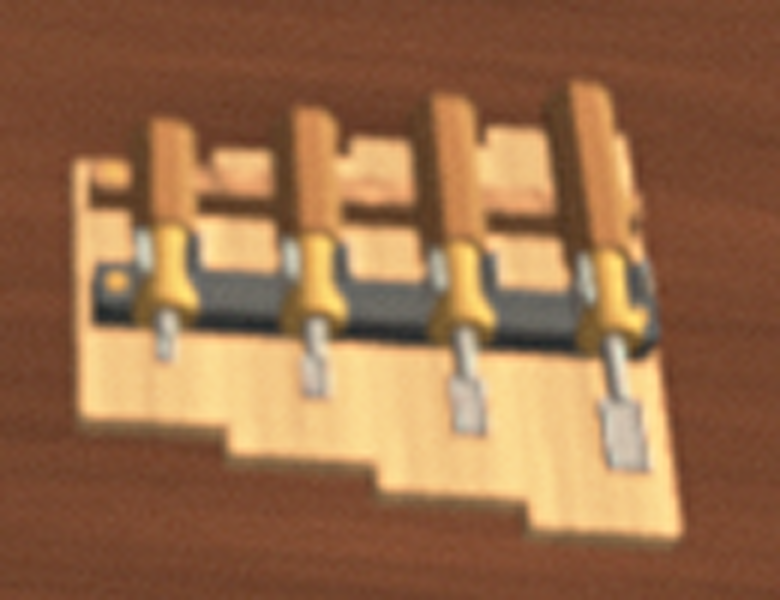

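View pics/d5_top.png

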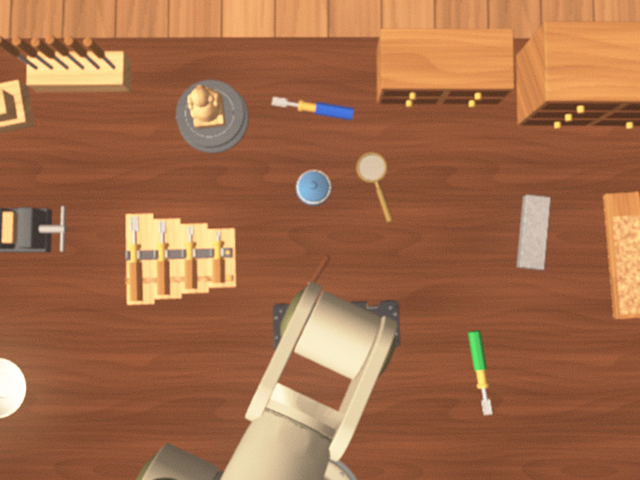

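```bash
python3 - <<'E'
from h import *
O=[0,90,np.degrees(RYAW)+90]
for k,dy in (('d',-1),('c',-1),('a',-1)):
    p=rail(-1,CLY[k]+dy); print(k,robot.ik([*p,61],O))
    robot.move_to([*p,110],O); robot.grip(.36)
    robot.movel([*p,66],vel=150); st('pre')
    r=robot.movel([*p,59.5],vel=30,f_stop=14); st('press %s'%r)
    robot.movel([*p,110],vel=200)
robot.move_to([400,-60,250],RO); st('end'); shot('e')
s=cv2.imread('pics/e_scene.png')[195:295,400:530]
cv2.imwrite('pics/es.png',cv2.resize(s,(780,600),interpolation=cv2.INTER_CUBIC))
E
```

```text
d NoneTraceback (most recent call last):
  File "<stdin>", line 5, in <module>
station.MotionError: the arm cannot take that pose within its joint ranges
```

```bash
python3 - <<'E'
from h import *
O=[0,90,np.degrees(RYAW)-90]
for k,dy in (('d',-1),('c',-1),('a',-1)):
    p=rail(-1,CLY[k]+dy); 
    robot.move_to([*p,110],O); robot.grip(.36)
    robot.movel([*p,66],vel=150); st(k+' pre')
    r=robot.movel([*p,59.5],vel=30,f_stop=14); st('press %s'%r)
    robot.movel([*p,110],vel=200)
robot.move_to([400,-60,250],RO); st('end'); shot('e')
s=cv2.imread('pics/e_scene.png')[195:295,400:530]
cv2.imwrite('pics/es.png',cv2.resize(s,(780,600),interpolation=cv2.INTER_CUBIC))
E
```

```text
d pre t=37.40 p [522.4 173.4  66.4] F [0.4 0.5 0.2] T [-0.03  0.02  0.02] gap 31.9
press True t=37.66 p [523.3 173.6  62.3] F [-2.5 -0.2  7.6] T [-0.11  0.5   0.  ] gap 31.8
c pre t=39.05 p [520.6 229.2  66.3] F [-0.2  1.1 -0.2] T [-0.05  0.03 -0.01] gap 31.8
press True t=39.31 p [521.4 229.7  62.3] F [-0.8 -1.   8.6] T [-0.12  0.46  0.03] gap 31.6
a pre t=40.88 p [517.1 341.2  66.4] F [ 0.3 -0.2  0.2] T [-0.02  0.    0.01] gap 31.6
press True t=41.14 p [517.9 341.8  62.4] F [-0.8 -0.8  6.7] T [-0.17  0.34 -0.01] gap 31.3
end t=43.16 p [400.3 -59.6 249.8] F [ 0.7 -0.5  0.4] T [ 0.02  0.16 -0.01] gap 31.4
```

View pics/es.png

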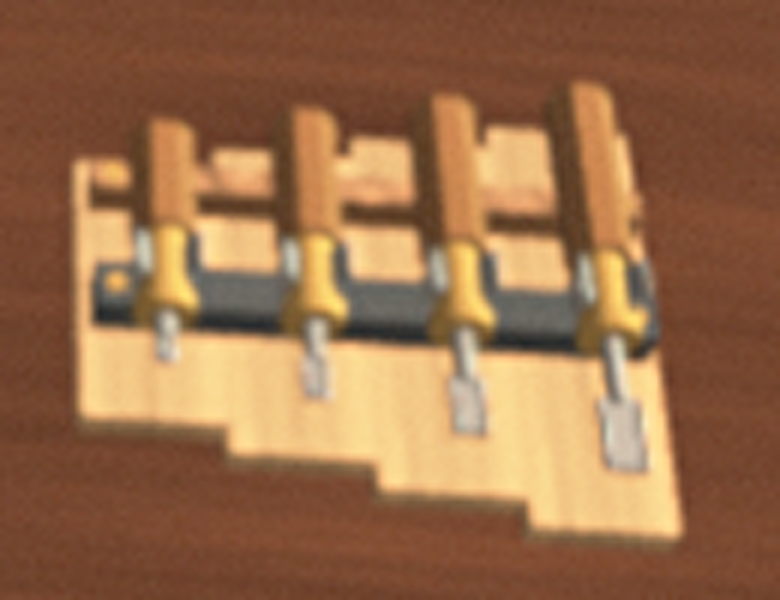

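View pics/e_scene.png

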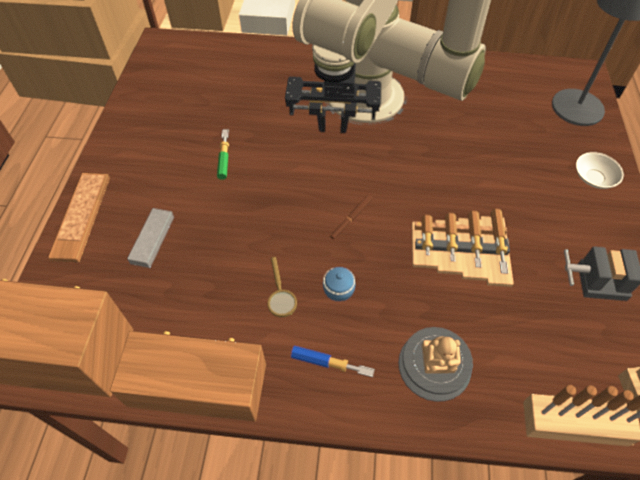

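All four gouges are clipped in size order. Contact came with the fingertips at about 54 mm, which is a 24 mm handle or collar fully home. The bystanders are where they were.

```bash
python3 - <<'E'
from station import robot
robot.close_job(); print(robot.sense()['time'])
E
```

```text
the job is handed in; nothing more can be done
the job is handed in; nothing more can be done
```

The three loose gouges are clipped on the rail in size order and the job is handed in: gouge_a in clip_1, gouge_c in clip_3 and gouge_d in clip_4. gouge_b stayed in clip_2 throughout. The last clock reading before handing in was about 43 s, against the 70 s limit.

- **Placing:** I gripped each gouge by the handle just behind the neck and pressed it straight down until it snapped in. I then let go and pressed once more from above, on the handle and collar either side of the clip.
- **Seating:** in that second press the fingertips met all three at about 54 mm above the bench (62.3–62.4 mm TCP less 8 mm), which is the height expected for a gouge fully home at the 42 mm seat.
- **Final pictures:** all four gouges lie parallel, with handles on the cork rest and blades pointing the same way. The stone, loupe, pot and burnisher look unmoved, judged by eye against the first pictures. The robot ended well clear of everything.
- **Disagreement:** the cameras and the arm differed by about 1–3 mm sideways at the rail. I corrected gouge_a by 2.8 mm, which was about 1–2 mm too much: the side force reached about 8 N and it settled sideways in its clip when released. I used about 1–1.5 mm for the other two.

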